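# Post the chocolate through the keeper's flap

## Robot

A 6-joint arm with a two-finger parallel gripper is mounted at the origin on the work surface. World frame = base frame: x ahead of the robot, y to its left, z up, the work surface at z = 0. Lengths are in mm, angles in rad, forces in N, time in s.
With the tool pointing down it reaches from about 350 to 775 mm from the base axis. Payload 7.3 kg.
Tool frame: the origin (TCP) lies on the centre line of the jaws, within the pads' length; the fingertips stand 11 mm ahead of it and the grasp point (between the pads) lies 8 mm behind it; z points along the fingers, y is the line along which they close (so a half turn about z gives the same grasp; the last joint's range is limited). The gripper opens to 92 mm and grips with 3 to 60 N. Pads are 19 mm wide; open, the fingers measure 130 mm over their backs; the gripper's body (75 mm by 190 mm) begins 47 mm behind the grasp point.
Start: joints at [-1.495, 0.342, 1.524, -0, 1.275, -0.146], TCP at [115.514, -512.153, 237.741] pointing down, gripper open.
Joint ranges: [-2.53, 2.53], [-0.77, 2.02], [0.04, 2.7], [-1, 4.14], [0.28, 2.66], [-3.11, 3.11]. Speed limits (rad/s): [2.57, 2.57, 3.14, 3.14, 3.14, 3.14].

## Interface

Orientations are given as [roll, pitch, yaw] about the fixed x, y, z axes, in that order (R = Rz(yaw) Ry(pitch) Rx(roll)).
In Python, from plant import bot gives the robot as it stands.
- The arm moves only by the tool step_arm, never from a script. Its argument "deltas" is a list of rows, each a list of 5 numbers: the opening, from 0 (shut) to 1 (fully open), then the shift along the tool's x, y, z each as a share of 0.5 m, from -1 to 1, then the turn about the tool's z as a share of pi/2 rad, from -1 to 1. In form: [[claw, x, y, z, turn], ...]. A call has 1 to 8 rows; each row shifts and turns the commanded pose from where the row before left it, along the tool's axes as they then stand; what a row does not reach is not made up. A row lasts 1/10 s, in which the tool goes at most 50 mm and 8.59 degrees, less where a joint would pass 70% of its speed; a pose out of reach is approached as far as the arm can. A call with a number of a shift or a turn outside -1 to 1 is refused whole. A call with a gripper value outside its range is refused whole. The fingers move at their own pace and stop on an object; the grip force is fixed at half the most. Time passes only in rows, so rows that do not move let the fingers close. It gives the time, the measured TCP pose, the force, the opening and the grip force at its end, in the units of the state.
- bot.get_obs(): the state, without advancing time (a new reading comes with each control period).
- bot.capture(name): name is "scene" or "top" or "wrist"; returns (picture, depth): 420x560x3 uint8, red, green, blue; 420x560 float32, mm along the optical axis (not along the pixel's ray), 0 where there is no reading.
- bot.camera_params(name): a dict with "fov_y" (degrees; the focal length in pixels is half the picture's height over the tangent of half this angle, whatever the lens; pixels are square), "cx", "cy" (the principal point, pixels), "rvec" (rotation vector, rad) and "tvec" (3), from world to camera coordinates, as OpenCV has them. Camera axes: x right, y down, z forward; pixel columns grow to the right and rows downward; lengths in mm; the calibration is good to about 2 mm. A picture is of the moment at which its call begins: read the wrist's pose just before it. camera_params takes no time and is no camera call; for the wrist camera it gives the pose at the moment of the call.
- bot.close_job(): hands the job in; it is judged then, once.
The state is a dict: "time": time; "joint_positions": joint angles; "dq": joint speeds; "tau": joint torques, N m; "tool_pos": TCP position; "tcp_rot": TCP orientation; "contact_force": force on the tool from outside, world axes, zero at the start; "moment": the same for the moment, N m; "grip_width": finger opening in mm; "finger_force": force on a finger pad.
Only numpy, scipy, OpenCV 4.12 (cv2) and the standard library are available. Lean on these libraries where they do the work, as an engineer would, in place of code of your own. Each camera call takes 0.05 s, during which the arm holds its last target. There are 200 camera calls.

## Task

Put the wrapped roll of chocolate away in the pine keeper: with one finger push the keeper's self-closing green flap open and keep it open, and with the other finger push the roll along the ledge so that it drops in through the gap. Do not shove the flap open with the roll, do not lift the roll, and leave the other things where they stand. Finish with the roll inside and the flap shut again by its own spring.

Things in the scene. Friction and masses are not known exactly. Their poses are not given: they have to be found in the camera images.
- keeper: Fixed pine box, 290 mm long (x), 150 mm wide (y). Origin on the table under the ledge's edge, mid-width; x points from the ledge into the flap (the way to push), z up. x = -150 to 0 mm: flat level ledge, 130 mm above the table, no rails. x = 0 to 110: mouth, shut by the green flap. Inside floor 8 mm above the table, hollow under the ledge too. Its -y wall is a clear pane.
- edge (a point): Middle of the ledge's edge at the mouth: keeper x = 0, y = 0, 130 mm above the table, level with the ledge. Axes as the keeper's. The mouth beyond is 126 mm wide (y) between two sloping cheeks 12 mm thick that rise to the hinge.
- hinge_line (a point): Middle of the flap's hinge rod (7 mm thick, along the keeper's y): keeper x = 110 mm, y = 0, 174 mm above the table. Behind it (x = 113 to 140 mm) a strip and back wall, top also 174 mm. Fingers coming from above must stay short of the rod.
- flap (a joint): Flap angle, rad: 0 shut, 1.18 hanging vertical, stop at 1.4; it swings down and inward, away from the ledge. Flap: green sheet 4 mm thick, 116 mm wide, 114 mm long, hinged at its upper far edge; shut, it slopes down at 22 degrees to the ledge's edge. A spring shuts it at once when let go; pushing it open takes about 0.7 N at its free edge, up to about 5 N pushed level just above ledge height.
- flap_tip (a point): Middle of the flap's free lower edge; moves with the flap. Shut: keeper x = 4 mm, ledge height. A fingertip about 10 mm above the ledge, moved along keeper x, wedges the flap open: with the finger's far side 88 mm past the edge it stands near 0.55 rad, mostly enough for the roll to drop; up to 98 mm opens it wider.
- chocolate: Paper-wrapped roll of chocolate, yellow with a red band, an upright cylinder 44 mm in diameter, 30 mm tall, 50 to 100 g, loose, standing on the keeper's ledge with its middle 50 to 85 mm before the edge. Origin at the centre of its underside, z along its axis. It tips over the edge and drops in once its middle is a little past the edge and the flap is out of its way.
- press: Cast aluminium tortilla press, fixed bystander, about 265 mm long (x), 190 mm wide, 95 mm high. Origin under its middle.
- warmer: Red plastic tortilla warmer, bystander, 208 mm in diameter, 103 mm high. Origin at the centre of its underside.
- spatula: Steel spatula, bystander, 260 mm long, lying on the table. Origin on its length, near its middle.
- bowl: Small blue glazed bowl, bystander, 110 mm across, 50 mm high. Origin at the centre of its underside.
- jar: Amber glass jar, bystander, 64 mm in diameter, 100 mm high. Origin at the centre of its underside.
- shaker: White ceramic salt shaker, bystander, 44 mm in diameter, 74 mm high. Origin at the centre of its underside.
- mug: Terracotta mug, bystander, 76 mm in diameter, 85 mm high. Origin at the centre of its underside.
Mind the look-alikes: they are no part of the job. There is more than one size of the chocolate; the job needs the smallest.

How it is judged (in metres and radians):
On the way, in this order (a step that is already met when the one before it is completed fails the run):
1. a finger has pushed the flap open (over 0.12 rad) while the roll still stands on the ledge (value of joint flap above 0.12 rad and contact force between the fingers and flap above 0.2 N and x of chocolate in the frame of edge below 0.004 m and z of chocolate in the frame of edge above -0.005 m and contact force between chocolate and flap below 0.1 N), for 0.1 s.
2. the roll has dropped into the keeper while a finger keeps the flap open (z of chocolate in the frame of keeper between -0.005 and 0.065 m and x of chocolate in the frame of keeper between -0.145 and 0.135 m and y of chocolate in the frame of keeper between -0.072 and 0.07 m and value of joint flap above 0.2 rad and contact force between the fingers and flap above 0.2 N), for 0.05 s.
At the end, for the whole second after the job is handed in: The roll lies at rest inside the keeper (its origin within the walls, lower than 65 mm above the keeper's underside), the flap is shut (under 0.06 rad), and each bystander is within 30 mm of where it started (z of chocolate in the frame of keeper between -0.005 and 0.065 m and x of chocolate in the frame of keeper between -0.145 and 0.135 m and y of chocolate in the frame of keeper between -0.072 and 0.07 m and value of joint flap below 0.06 rad and linear speed of chocolate below 0.03 m/s and distance of each of warmer, spatula, bowl, jar, shaker, mug from where it was at the start of the episode below 0.03 m); the robot touches nothing.
It fails at once if the roll was lifted more than 15 mm above the ledge (z of chocolate in the frame of edge above 0.015 m).
It fails at once if the roll itself pushed against the flap (over 0.7 N) while its middle was still over the ledge (contact force between chocolate and flap above 0.7 N and x of chocolate in the frame of edge below -0.003 m and z of chocolate in the frame of edge above -0.005 m).
It fails at once if a bystander was pushed more than 30 mm (distance of any of warmer, spatula, bowl, jar, shaker, mug from where it was at the start of the episode above 0.03 m).
It also fails if it takes over 35 s, if anything falls off the work surface, if the arm or the gripper's body presses on something with over 40 N, if the wrist force passes 120 N, or if a joint passes its speed limit or range.

## Working session

There is one attempt and no reset: what is moved stays moved. The work goes in short steps, Python scripts to look and compute and a tool call to move; the robot and the scene stay as the last step left them, time stands still between calls to the robot, and variables do not carry over. Pictures are saved under pics/ and viewed, at most 10 in all, crops included, and the job is handed in when it is done.

Besides the shell and the picture viewer there is one more tool, called as name(argument=value, ...), one argument or row to a line, values as JSON. step_arm: Moves the arm, as the interface text tells. Shift numbers are shares of 0.5 m and turn numbers shares of pi/2 rad, none past 1 either way. Its arguments: {"type":"object","properties":{"deltas":{"type":"array","items":{"type":"array","items":{"type":"number","minimum":-1,"maximum":1}}}},"required":["deltas"]}

```bash
mkdir -p pics; cat > h.py <<'E'
import numpy as np, cv2
from plant import bot
def cap(n):
    p=bot.camera_params(n); im,d=bot.capture(n)
    return im,d,p
def world(p,d,u,v):
    f=d.shape[0]/2/np.tan(np.radians(p['fov_y'])/2)
    u=np.asarray(u,int);v=np.asarray(v,int);z=d[v,u]
    c=np.stack([(u-p['cx'])/f*z,(v-p['cy'])/f*z,z],-1)
    R=cv2.Rodrigues(np.array(p['rvec'],float))[0]
    return (c-np.array(p['tvec'],float).ravel())@R
def save(n,im): cv2.imwrite('pics/'+n+'.png',im[...,::-1])
E
python3 - <<'E'
from h import *
for n in('scene','top'):
    im,d,p=cap(n); save(n,im); np.savez('pics/'+n,im=im,d=d,**{k:np.array(v) for k,v in p.items()}); print(n,p)
o=bot.get_obs();print(o['time'],o['tool_pos'],o['tcp_rot'],o['grip_width'])
E
```

```text
scene {'fov_y': 45.56999065478718, 'cx': 278.8350332946744, 'cy': 216.9275566565955, 'rvec': array([ 2.5176177 ,  0.68706732, -0.18522131]), 'tvec': array([-479.24499809, -202.89105061, 1658.00711866])}
top {'fov_y': 54.23577714241812, 'cx': 277.43520376124707, 'cy': 212.0470039083952, 'rvec': array([ 2.18336056, -2.17432811,  0.04319174]), 'tvec': array([   7.8969546 ,  580.84544685, 1190.98646832])}
0.1 [ 115.49176597 -511.79157461  237.12378482] [-3.14025066e+00 -2.22535790e-04  2.21753214e-01] 92.03319335485214
```

View pics/scene.png

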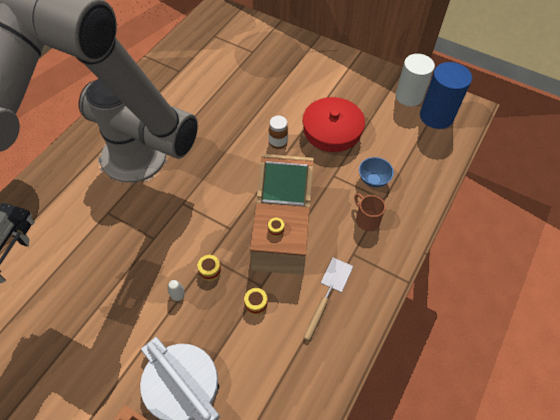

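View pics/top.png

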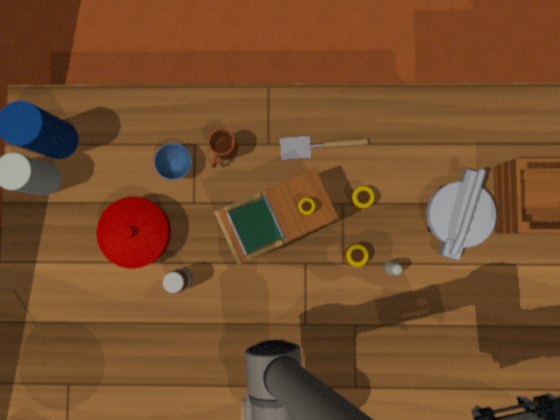

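The pictures show three yellow rolls. In the top view they are at (307,206) on the ledge, (363,197) on the table and (358,255) on the table. The one on the ledge looks smallest and fits the description. I'll measure it and confirm with a crop.

```bash
python3 - <<'E'
from h import *
z=np.load('pics/top.npz'); im,d=z['im'],z['d']; p={k:z[k] for k in('fov_y','cx','cy','rvec','tvec')}
v,u=np.mgrid[0:420,0:560]; W=world(p,d,u,v)
hsv=cv2.cvtColor(im,cv2.COLOR_RGB2HSV)
box=(u>190)&(u<350)&(v>155)&(v<275)
print('table z',np.median(W[280:300,220:260,2]))
L=box&(abs(W[...,2]-130)<6)
n,lab,st,c=cv2.connectedComponentsWithStats(L.astype(np.uint8))
for i in range(1,n):
    if st[i,4]>100:
        P=W[lab==i][:,:2].astype(np.float32); print('ledge',st[i],cv2.minAreaRect(P),np.median(W[lab==i][:,2]))
A=box&(W[...,2]>100)&(W[...,2]<200); print('box',cv2.minAreaRect(W[A][:,:2].astype(np.float32)))
g=box&(hsv[...,0]>60)&(hsv[...,0]<95)&(hsv[...,1]>100)
P=W[g]; print('flap',cv2.minAreaRect(P[:,:2].astype(np.float32)),P[:,2].min(),P[:,2].max())
y=((hsv[...,0]>20)&(hsv[...,0]<35)&(hsv[...,1]>170)&(hsv[...,2]>120))
n,lab,st,c=cv2.connectedComponentsWithStats(cv2.morphologyEx(y.astype(np.uint8),cv2.MORPH_CLOSE,np.ones((3,3))))
for i in range(1,n):
    if st[i,4]>40:
        m=(lab==i); h=np.percentile(W[m][:,2],80); q=m&(abs(W[...,2]-h)<5)
        print('roll',c[i].round(),cv2.minEnclosingCircle(W[q][:,:2].astype(np.float32)),h)
save('crop',cv2.resize(im[140:290,190:400],None,fx=3.8,fy=3.8,interpolation=cv2.INTER_CUBIC))
E
```

```text
table z 0.7223389081056675
ledge [ 260  168   79   76 2940] ((591.444580078125, -49.098777770996094), (150.14453125, 164.23558044433594), 25.086071014404297) 131.08263135100844
box ((564.689697265625, 8.062042236328125), (150.24114990234375, 290.452880859375), 25.108352661132812)
flap ((538.0213012695312, 57.177093505859375), (121.70977020263672, 106.95059967041016), 25.19066047668457) 134.03780482944117 1224.684562227989
roll [363. 197.] ((622.53759765625, -235.96139526367188), 31.063243865966797) 45.7918358947841
roll [306. 206.] ((587.3812866210938, -67.46347045898438), 21.682878494262695) 162.67086873429048
roll [356. 256.] ((455.8066711425781, -217.31834411621094), 31.110185623168945) 45.18824611627336
```

View pics/crop.png

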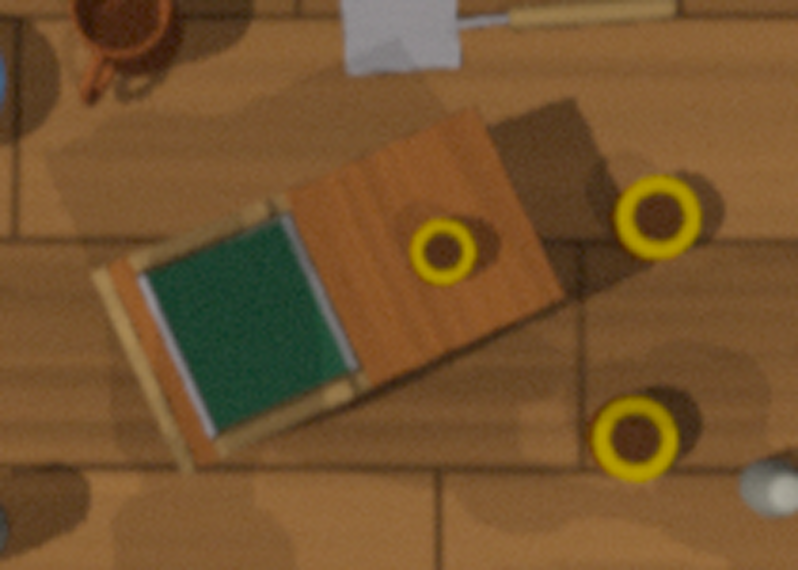

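The crop confirms it: the roll at crop (443,252) measures 43 mm across and its top is at z = 163, standing on the ledge. The two others are about 62 mm across and stand on the table. The keeper's edge is at (562.6, 12.6), push direction (-0.424, 0.906), and the roll is at keeper x = -83, y = +11. I'll straddle the roll with the fingers along keeper x.

step_arm(
  deltas=[
    [1,0,0,0,-0.0689],
    [1,0,0,0,-0.0689],
    [1,0.08,-0.03,0,0],
    [1,0.08,-0.03,0,0],
    [1,0.08,-0.03,0,0],
    [1,0.08,-0.03,0,0],
    [1,0.08,-0.03,0,0],
    [1,0.08,-0.03,0,0],
  ],
)

```text
time: 0.9
tool_pos: [295.4, -327.3, 237.5]
tcp_rot: [-3.141, 0.0, 0.438]
contact_force: [0.6, -0.2, -0.6]
grip_width: 91.7
finger_force: 0.0
```

step_arm(
  deltas=[
    [1,0.08,-0.03,0,0],
    [1,0.08,-0.03,0,0],
    [1,0.08,-0.03,0,0],
    [1,0.08,-0.03,0,0],
    [1,0.08,-0.03,0,0],
    [1,0.08,-0.03,0,0],
    [1,0.08,-0.02,0,0],
    [1,0,0,0,0],
  ],
)

```text
time: 1.7
tool_pos: [508.3, -116.3, 237.1]
tcp_rot: [-3.141, -0.001, 0.443]
contact_force: [-0.2, 0.2, 0.1]
grip_width: 91.6
finger_force: 0.0
```

step_arm(
  deltas=[
    [1,0.062,-0.019,0,0],
    [1,0.062,-0.019,0,0],
    [1,0.06,-0.019,0,0],
    [1,0,0,0,0],
    [1,0,0,0,0],
  ],
)

```text
time: 2.2
tool_pos: [576.4, -54.8, 237.0]
tcp_rot: [-3.141, 0.002, 0.439]
contact_force: [0.7, 0.2, 0.8]
grip_width: 91.6
finger_force: 0.0
```

```bash
python3 - <<'E'
from h import *
o=bot.get_obs();t=np.array(o['tool_pos']);e=np.array([562.6,12.6]);X=np.array([-.424,.906]);Y=np.array([-.906,-.424])
print(t,o['tcp_rot'],'keeper',(t[:2]-e)@X,(t[:2]-e)@Y)
im,d,p=cap('wrist'); save('w1',im)
v,u=np.mgrid[0:420,0:560]; W=world(p,d,u,v); hsv=cv2.cvtColor(im,cv2.COLOR_RGB2HSV)
m=(hsv[...,0]>20)&(hsv[...,0]<35)&(hsv[...,1]>150)&(abs(W[...,2]-160)<7)&(np.hypot(W[...,0]-587,W[...,1]+67)<50)
c=cv2.minEnclosingCircle(W[m][:,:2].astype(np.float32));print(c,m.sum(),np.median(W[m][:,2]));c=np.array(c[0])-e;print(c@X,c@Y)
L=abs(W[...,2]-130)<4;L&=np.hypot(W[...,0]-591,W[...,1]+49)<150
Q=(W[L][:,:2]-e);K=np.c_[Q@X,Q@Y];print('ledge',np.percentile(K,[0.5,99.5],axis=0),np.median(W[L][:,2]))
E
```

```text
[576.38029325 -54.80054633 236.99480166] [-3.14104192e+00  1.70810899e-03  4.39040011e-01] keeper -66.90773930949229 16.092885957564786
((585.87548828125, -65.49431610107422), 22.02610206604004) 1958 160.08151159251145
-80.62225741882322 12.024397644042985
ledge [[-146.47824566  -73.38425689]
 [   8.83167205   74.45810699]] 130.1500040185846
```

View pics/w1.png

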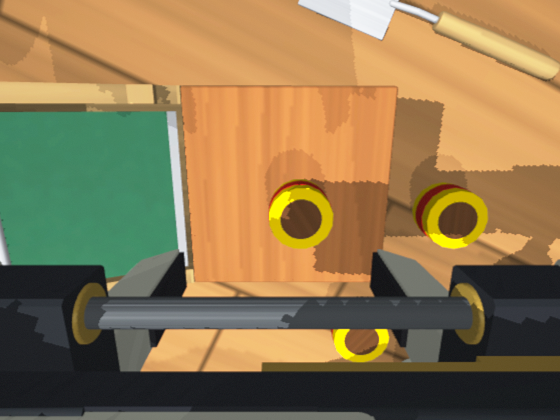

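Wrist view: the roll at (301,214) sits between the finger planes, and the flap's edge is at about (175,200). I'll shift 4 mm across and descend.

step_arm(
  deltas=[
    [1,0.008,0,0,0],
    [1,0,0,0.04,0],
    [1,0,0,0.05,0],
    [1,0,0,0.05,0],
    [1,0,0,0.03,0],
    [1,0,0,0.0,0],
    [1,0,0,0,0],
  ],
)

```text
time: 2.95
tool_pos: [580.6, -53.6, 153.3]
tcp_rot: [3.141, -0.0, 0.437]
contact_force: [0.2, -0.7, 1.1]
grip_width: 91.6
finger_force: 0.0
```

step_arm(
  deltas=[
    [1,0,-0.016,0,0],
    [1,0,-0.016,0,0],
    [1,0,-0.016,0,0],
    [1,0,-0.016,0,0],
    [1,0,-0.016,0,0],
    [1,0,-0.016,0,0],
    [1,0,-0.016,0,0],
    [1,0,-0.008,0,0],
  ],
)

```text
time: 3.75
tool_pos: [554.9, 2.1, 152.8]
tcp_rot: [3.141, -0.0, 0.439]
contact_force: [1.3, -1.2, 1.9]
grip_width: 91.6
finger_force: 0.7
```

```bash
python3 - <<'E'
from h import *
o=bot.get_obs();t=np.array(o['tool_pos']);e=np.array([562.6,12.6]);X=np.array([-.424,.906]);Y=np.array([-.906,-.424])
print(t,'keeper',(t[:2]-e)@X,(t[:2]-e)@Y,o['contact_force'])
im,d,p=cap('wrist'); s,_,_=cap('scene')
save('w2',np.hstack([cv2.resize(im,(400,300)),cv2.resize(s[120:300,190:430],(400,300))]))
E
```

```text
[554.88231258   2.10292995 152.83137821] keeper -6.2380460031451115 11.442982503517154 [ 1.26287056 -1.15124232  1.92043514]
```

View pics/w2.png

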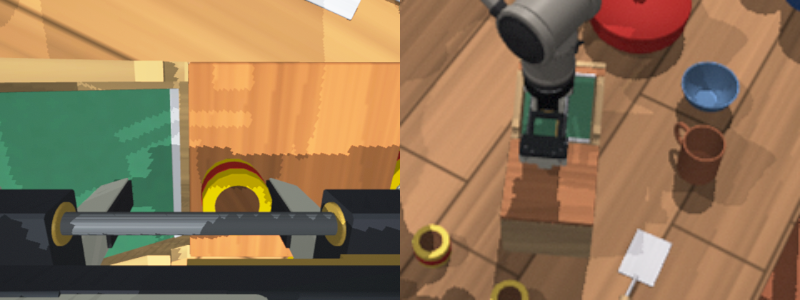

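The left half shows the roll at (235,195) upright against the rear finger, with the flap partly wedged open by the front finger. I'll continue slowly.

step_arm(
  deltas=[
    [1,0,-0.014,0.002,0],
    [1,0,-0.014,0,0],
    [1,0,-0.014,0,0],
    [1,0,-0.012,0,0],
    [1,0,-0.01,0,0],
    [1,0,0,0,0],
    [1,0,0,0,0],
  ],
)

```text
time: 4.55
tool_pos: [541.4, 30.8, 152.0]
tcp_rot: [-3.141, -0.0, 0.438]
contact_force: [0.8, 0.2, -0.3]
grip_width: 91.8
finger_force: 0.0
```

```bash
python3 - <<'E'
from h import *
o=bot.get_obs();t=np.array(o['tool_pos']);e=np.array([562.6,12.6]);X=np.array([-.424,.906]);Y=np.array([-.906,-.424])
print(t,'keeper',(t[:2]-e)@X,(t[:2]-e)@Y,o['contact_force'])
im,d,p=cap('wrist'); s,_,_=cap('scene')
save('w3',np.hstack([cv2.resize(im,(400,300)),cv2.resize(s[120:300,190:430],(400,300))]))
E
```

```text
[541.42570298  30.79625369 151.95404031] keeper 25.463707782252 11.46870153638344 [ 0.78894497  0.17237797 -0.27754381]
```

View pics/w3.png

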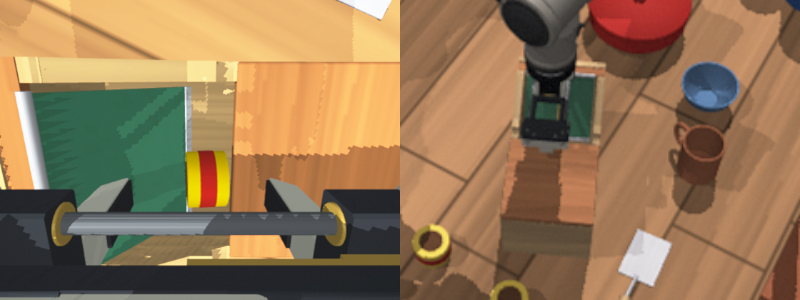

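The roll at (208,180) has tipped through the gap. I'll check its height.

```bash
cat > r.py <<'E'
from h import *
e=np.array([562.6,12.6]);X=np.array([-.424,.906]);Y=np.array([-.906,-.424])
o=bot.get_obs();print(o['time'],o['tool_pos'],o['contact_force'],o['finger_force'])
im,d,p=cap('wrist'); save('w4',im);v,u=np.mgrid[0:420,0:560]; W=world(p,d,u,v); hsv=cv2.cvtColor(im,cv2.COLOR_RGB2HSV)
K=np.stack([(W[...,:2]-e)@X,(W[...,:2]-e)@Y,W[...,2]],-1)
for n,m in(('roll',(((hsv[...,0]>20)&(hsv[...,0]<35))|(hsv[...,0]<4))&(hsv[...,1]>190)&(K[...,0]>-145)&(abs(K[...,1])<75)),('flap',(hsv[...,0]>60)&(hsv[...,0]<95)&(hsv[...,1]>100)&(abs(K[...,1])<70))):
    if m.sum()<30: print(n,m.sum());continue
    print(n,m.sum(),np.percentile(K[m],[2,50,98],axis=0).round())
E
python3 r.py
```

```text
4.65 [541.43839302  30.55240479 151.70139104] [-0.29579108 -0.7111233  -0.13500463] 0.0
roll 3014 [[ -0. -10.  84.]
 [ 13.   5. 100.]
 [ 28.  28. 121.]]
flap 32233 [[ 37. -56. 101.]
 [ 77. -23. 142.]
 [107.  53. 172.]]
```

```bash
python3 r.py
```

```text
4.7 [541.49736397  30.42200686 151.70871374] [-0.60638103 -0.73920723  2.39200548] 1.371127925813198
roll 1224 [[-6. -9. 44.]
 [ 3.  5. 62.]
 [10. 29. 66.]]
flap 32426 [[ 36. -56. 101.]
 [ 77. -23. 142.]
 [107.  53. 173.]]
```

It was caught mid-fall. I'll hold the flap open a little longer.

step_arm(
  deltas=[
    [1,0,0,0,0],
    [1,0,0,0,0],
    [1,0,0,0,0],
    [1,0,0,0,0],
    [1,0,0,0,0],
  ],
)

```text
time: 5.25
tool_pos: [541.5, 30.4, 151.7]
tcp_rot: [3.142, 0.0, 0.438]
contact_force: [-0.0, -1.3, 3.6]
grip_width: 91.8
finger_force: 1.3
```

```bash
python3 r.py
```

```text
5.25 [541.53840856  30.38673083 151.71026075] [-0.03520296 -1.30322889  3.61888689] 1.3051194325089455
roll 1324 [[ -7. -10.  33.]
 [  2.   6.  49.]
 [ 11.  29.  53.]]
flap 32445 [[ 36. -56. 101.]
 [ 77. -23. 142.]
 [107.  53. 172.]]
```

View pics/w4.png

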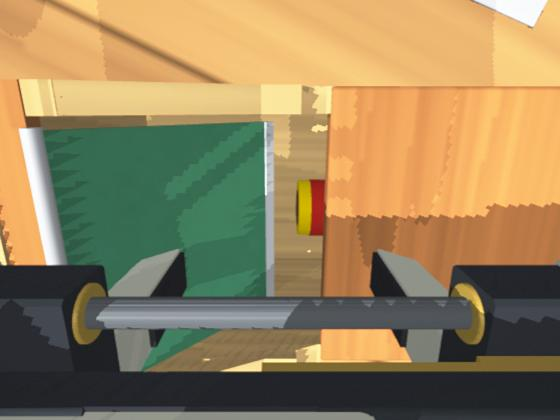

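The roll lies on the keeper's floor at (310,207), top at 53 mm = 8 + 44, and the finger is still holding the flap. Now I'll retreat along the ledge and then go up.

step_arm(
  deltas=[
    [1,0,0.03,0,0],
    [1,0,0.03,0,0],
    [1,0,0.03,0,0],
    [1,0,0.03,0,0],
    [1,0,0.03,0,0],
    [1,0,0.03,0,0],
    [1,0,0,-0.08,0],
    [1,0,0,-0.08,0],
  ],
)

```text
time: 6.1
tool_pos: [579.4, -52.3, 231.3]
tcp_rot: [-3.139, 0.003, 0.437]
contact_force: [1.2, -0.5, 0.1]
grip_width: 92.2
finger_force: 0.0
```

step_arm(
  deltas=[
    [1,0,0,-0.06,0],
    [1,0,0,0,0],
    [1,0,0,0,0],
    [1,0,0,0,0],
    [1,0,0,0,0],
    [1,0,0,0,0],
  ],
)

```text
time: 6.7
tool_pos: [579.4, -51.1, 260.5]
tcp_rot: [-3.14, 0.002, 0.438]
contact_force: [-0.6, 0.4, -0.1]
grip_width: 91.9
finger_force: 0.0
```

```bash
python3 r.py; python3 - <<'E'
from h import *
s,_,_=cap('scene'); save('s2',s)
E
```

```text
6.7 [579.3840145  -51.07262203 260.54176687] [-0.62963915  0.41614244 -0.0877775 ] 0.0
roll 20
flap 22868 [[ 13. -55. 136.]
 [ 64.  -7. 157.]
 [107.  51. 175.]]
```

View pics/s2.png

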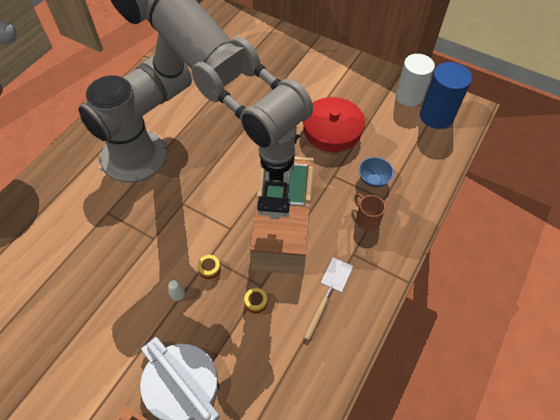

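The flap is shut: its slope runs from z = 136 to z = 175. The ledge is empty, the bystanders have not moved, and the arm is clear.

```bash
python3 -c "
from plant import bot
print(bot.close_job())"
```

```text
the job is handed in; nothing more can be done
None
```

The smallest roll is in the keeper, the flap has sprung shut, the other things stand where they were, and the job is handed in; no verdict came back.

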